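# Sweep loose heat sinks off the assembly board

### The job

Clear the three small finned heat sinks off the assembly board: with the fingers, sweep each along the board and over its end into the plain undivided catch tray, not into the divided organiser at the other end. Only push them, never pick them up, and leave the capacitor and the pillar standing where they are between them and everything else on the bench alone.

Things in the scene. Friction and masses are not known exactly. Their poses are not given: they have to be found in the camera images.
- board: fixed wooden assembly board, 280 mm (x) by 260 mm (y), its top 30 mm above the bench, no rim; origin under its centre at bench level; its own x and y axes run along its edges. Heat sinks, capacitor and pillar start on it
- tray: fixed plain black plastic catch tray, open on top and undivided, 280 mm (x) by 100 mm (y), walls 26 mm high and 4 mm thick, floor 4 mm thick; origin under its centre at bench level, axes parallel to the board's. It stands 1 mm off one of the board's two y ends (its +y or its -y end, it varies; its origin is 181 mm from the board's), so its rim is 4 mm below the board's top
- organiser: fixed black plastic component organiser of the same outer size as the tray, divided into eight cells with stock in them, at the board's other y end; not for the heat sinks
- sink0: small square finned aluminium heat sink, loose, 24 x 24 x 12 mm, about 15 g; origin at the centre of its underside, z up through the fins; it lies flat on the board at any yaw; the three are alike; pushed flat on the board it slides and does not roll. Starts in the row near board x = -90 mm
- sink1: small square finned aluminium heat sink, loose, 24 x 24 x 12 mm, about 15 g; origin at the centre of its underside, z up through the fins; it lies flat on the board at any yaw; the three are alike; pushed flat on the board it slides and does not roll. Starts in the row near board x = 0
- sink2: small square finned aluminium heat sink, loose, 24 x 24 x 12 mm, about 15 g; origin at the centre of its underside, z up through the fins; it lies flat on the board at any yaw; the three are alike; pushed flat on the board it slides and does not roll. Starts in the row near board x = +90 mm
- capacitor: bystander: black can capacitor standing upright on the board, loose, 20 mm diameter, 30 mm tall, 20 g, midway between two of the heat sinks' rows (near board x = -45 or +45 mm); origin at the centre of its underside, z up
- pillar: bystander: brass pillar standing upright on the board, loose, foot 20 mm and shaft 14 mm diameter, 28 mm tall, 35 g, midway between the other two rows; origin at the centre of its underside, z up
- module_a: bystander: black fan module on the bench to the left, loose, 140 x 100 x 40 mm; origin at the centre of its underside
- module_b: bystander: the same kind of fan module on the bench to the right; origin at the centre of its underside
- screwdriver: bystander: screwdriver lying on the bench to the near left; about 200 mm long; origin at the middle of its length, at bench level
- reel: bystander: reel, 60 mm diameter, 42 mm tall, on the bench to the far left; origin at the centre of its underside
- cup: bystander: white mug, 76 mm diameter, 85 mm tall, on the bench to the far right; origin at the centre of its underside

How it is judged:
At the end, for the whole second after the job is handed in: All three heat sinks lie at rest inside the catch tray (origin within its walls and under 32 mm above the bench); the capacitor and pillar stand upright (within 0.2 rad), and they and the other loose things are within 15 mm of where they began (x of sink0 in the frame of tray between -0.139 and 0.139 m and y of sink0 in the frame of tray between -0.049 and 0.049 m and z of each of sink0, sink1, sink2 in the frame of tray below 0.032 m and linear speed of each of sink0, sink1, sink2 below 0.02 m/s and x of sink1 in the frame of tray between -0.139 and 0.139 m and y of sink1 in the frame of tray between -0.049 and 0.049 m and x of sink2 in the frame of tray between -0.139 and 0.139 m and y of sink2 in the frame of tray between -0.049 and 0.049 m and distance of each of capacitor, pillar, module_a, module_b, screwdriver, reel, cup from where it was at the start of the episode below 0.015 m and angle between each of capacitor, pillar's own z axis and vertical below 0.2 rad); the robot touches nothing.
It fails at once if a heat sink is lifted (its origin more than 20 mm above the board's top) (height (world z) of any of sink0, sink1, sink2 above 0.05 m).
It fails at once if the capacitor or the pillar is shifted more than 15 mm or tipped over (distance of any of capacitor, pillar from where it was at the start of the episode above 0.015 m or angle between any of capacitor, pillar's own z axis and vertical above 0.5 rad).
It fails at once if another thing on the bench is shifted more than 15 mm (distance of any of module_a, module_b, screwdriver, reel, cup from where it was at the start of the episode above 0.015 m).
It also fails if it takes over 70 s, if anything falls off the work surface, if the arm or the gripper's body presses on something with over 40 N, if the wrist force passes 120 N, or if a joint passes its speed limit or range.

### The arm

A 7-joint arm with a two-finger parallel gripper is mounted at the origin on the work surface. World frame = base frame: x ahead of the robot, y to its left, z up, the work surface at z = 0. Lengths are in m, angles in rad, forces in N, time in s.
With the tool pointing down it reaches from about 0.35 to 0.9 m from the base axis. Payload 19.9 kg.
Tool frame: the origin (TCP) lies at the very end of the fingers, on their centre line; the grasp point (between the pads) lies 19 mm behind it; z points along the fingers, y is the line along which they close (so a half turn about z gives the same grasp; the last joint's range is limited). The gripper opens to 85 mm and grips with 20 to 120 N. Pads are 22 mm wide; open, the fingers measure 114 mm over their backs; the gripper's body (76 mm by 85 mm) begins 54 mm behind the grasp point. The pads swing forward as they close: fully open they stand 13 mm farther back than shut.
Start: joints at [1.276, 0.417, -0.01, 1.614, 0.005, 1.111, -0.053], TCP at [0.157, -0.605, 0.231] pointing down, gripper open.
Joint ranges: [-2.81, 2.81], [-0.39, 2.02], [-1.27, 1.25], [0.06, 2.57], [-1.19, 4.33], [0.19, 2], [-2.82, 2.82]. Speed limits (rad/s): [1.89, 1.89, 2.39, 2.39, 3.01, 3.01, 3.01].

### API

Orientations are given as [roll, pitch, yaw] about the fixed x, y, z axes, in that order (R = Rz(yaw) Ry(pitch) Rx(roll)).
In Python, from plant import state, optics, sign_off gives the robot as it stands. The module is installed in compiled form; this text tells all that it offers.
- The arm moves only by the shell command python3 -m handwheel 'ROWS' [FORCE]. ROWS is JSON, a list of rows, each a list of 3 entries, a list of its own where there are three numbers: the shift along the tool's x, y, z in cm, then the turn, a rotation vector about the tool's x, y, z in rad, then the opening, from 0 (shut) to 1 (fully open). In form: [[[dx, dy, dz], [rx, ry, rz], claw], ...]. A call has 1 to 8 rows; each row is the pose to reach, as a shift and turn from the pose commanded when the call began, along the tool's axes at that moment; what a row does not reach only later rows make up. A row lasts 1/12 s, in which the tool goes at most 41.7 mm and 7.16 degrees, less where a joint would pass 70% of its speed; a pose out of reach is approached as far as the arm can. A call with a gripper value outside its range is refused whole. The fingers move at their own pace and stop on an object; FORCE is the grip in N (left out, the last holds). Time passes only in rows, so rows that repeat a pose let the fingers close. It gives the time, the measured TCP pose, the force, the opening and the grip force at its end, in the units of the state.
- state(): the state, without advancing time (a new reading comes with each control period).
- optics.capture(name): name is "side" or "top" or "wrist"; returns a dict with "image" (384x512x3 uint8, red, green, blue), "fx", "fy", "cx", "cy" (pixels), "dist" ([k1, k2, p1, p2, k3] as OpenCV has them; the pictures are not rectified), "R" (3x3) and "t" (3): a world point X has camera coordinates R X + t. Camera axes: x right, y down, z forward; pixel columns grow to the right and rows downward; lengths in m; the calibration is good to about 2 mm. A picture is of the moment at which its call begins. There is no depth.
- sign_off(): hands the job in; it is judged then, once.
The state is a dict: "time": time; "joint_pos": joint angles; "qvel": joint speeds; "joint_torque": joint torques, N m; "ee_pos": TCP position; "tcp_rot": TCP orientation; "ft_force": force on the tool from outside, world axes, zero at the start; "torque": the same for the moment, N m; "finger_gap": opening from 0.0 (shut) to 1.0 (fully open); "grip_force": force on a finger pad.
Only numpy, scipy, OpenCV 4.12 (cv2) and the standard library are available. Lean on these libraries where they do the work, as an engineer would, in place of code of your own. Each camera call takes 0.05 s, during which the arm holds its last target. There are 200 camera calls.

## Working session

There is one attempt and no reset: what is moved stays moved. The work goes in short steps, Python scripts to look and compute and a shell command to move; the robot and the scene stay as the last step left them, time stands still between calls to the robot, and variables do not carry over. Pictures are saved under pics/ and viewed, at most 10 in all, crops included, and the job is handed in when it is done.

```bash
mkdir -p pics; python3 - <<'E'
from plant import state, optics
import cv2
s=state(); print(s['time'],s['ee_pos'],s['tcp_rot'],s['finger_gap'])
for n in ("top","side"):
    c=optics.capture(n); cv2.imwrite(f"pics/{n}0.png",c["image"][:,:,::-1]); print(n,c["fx"],c["cx"],c["cy"],c["dist"],c["R"],c["t"])
E
```

```text
0.0 [ 0.15682782 -0.60464058  0.2306658 ] [-3.14036260e+00  1.13618566e-04  2.53812651e-01] 1.0014078159174349
top 486.5310734138982 253.49909918577086 193.14544519583762 [-0.19286609  0.          0.          0.          0.        ] [[ 0.01120657 -0.99990234  0.00835063]
 [-0.98146023 -0.0125971  -0.19125148]
 [ 0.19133799 -0.00605254 -0.98150555]] [7.74187767e-04 4.96849930e-01 1.59240814e+00]
side 419.44062949820335 255.55689748429873 197.34183316349666 [0.00139429 0.         0.         0.         0.        ] [[-0.91601088 -0.40113242  0.00410457]
 [-0.25603422  0.57673201 -0.77577488]
 [ 0.30882122 -0.71166914 -0.63099642]] [0.44629008 0.15571963 1.37938779]
```

View pics/top0.png

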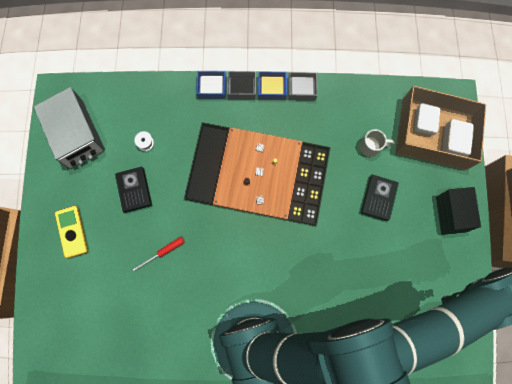

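View pics/side0.png

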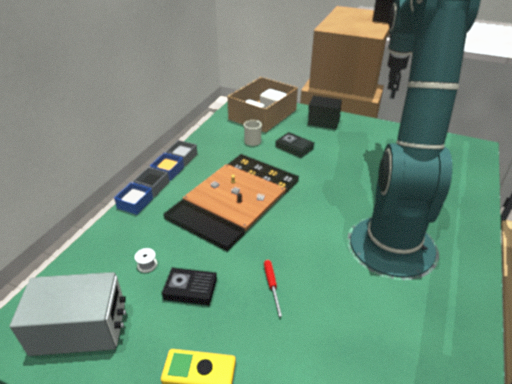

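The top view shows the tray at image left (world +y) and the organiser at the right. The sinks are near (260,147), (259,171) and (260,200), the capacitor near (247,182) and the pillar near (275,161). I'll enlarge that area.

```bash
python3 - <<'E'
import cv2
i=cv2.imread("pics/top0.png")[118:230,180:335]
cv2.imwrite("pics/crop0.png",cv2.resize(i,None,fx=5,fy=5,interpolation=cv2.INTER_CUBIC))
E
```

```text
(no output)
```

View pics/crop0.png

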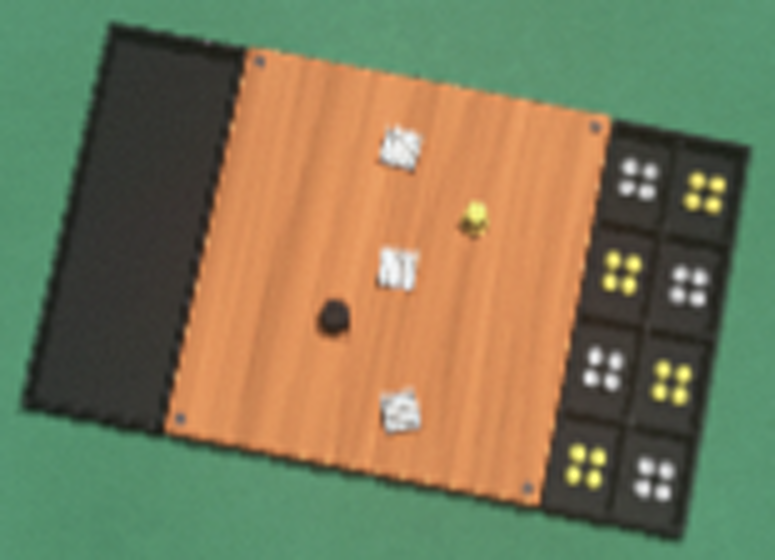

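The crop shows the board corners at (246,48), (611,120), (540,505) and (168,433). The sinks are at (401,147), (398,268) and (400,410), the capacitor at (333,316) and the pillar at (473,218).

```bash
cat > h.py <<'E'
import cv2, numpy as np
def ray(c,uv,z):
    K=np.array([[c["fx"],0,c["cx"]],[0,c["fy"],c["cy"]],[0,0,1]])
    p=cv2.undistortPoints(np.array([[uv]],float),K,np.array(c["dist"]))[0,0]
    R=np.array(c["R"]);t=np.array(c["t"]);o=-R.T@t;d=R.T@np.array([*p,1])
    return (o+d*(z-o[2])/d[2])[:2]
def proj(c,X):
    K=np.array([[c["fx"],0,c["cx"]],[0,c["fy"],c["cy"]],[0,0,1]])
    return cv2.projectPoints(np.array([X],float),cv2.Rodrigues(np.array(c["R"]))[0],np.array(c["t"]),K,np.array(c["dist"]))[0].ravel()
E
python3 - <<'E'
from h import *
from plant import optics
import json
c=optics.capture("top")
f=lambda u,v,z:ray(c,((u+.5)/5-.5+180,(v+.5)/5-.5+118),z)
P=[f(*p,.03) for p in((246,48),(611,120),(540,505),(168,433))]
o=np.mean(P,axis=0); 
ey=(P[0]+P[3]-P[1]-P[2]);ey/=np.hypot(*ey)  # toward tray
ex=(P[0]+P[1]-P[2]-P[3]);ex/=np.hypot(*ex)
print("corners",np.round(P,4),"o",o,"yaw ey",np.arctan2(ey[1],ey[0]),"ex",np.arctan2(ex[1],ex[0]))
a=(np.arctan2(ey[1],ey[0])-np.pi/2+np.arctan2(ex[1],ex[0]))/2
Rb=np.array([[np.cos(a),-np.sin(a)],[np.sin(a),np.cos(a)]]);print("yaw",a)
for n,p in dict(s_top=(401,147,.040),s_mid=(398,268,.040),s_low=(400,410,.040),cap=(333,316,.05),pil=(473,218,.05)).items():
    w=f(*p); print(n,np.round(w,4),"board",np.round(Rb.T@(w-o),4))
np.savez("b.npz",o=o,a=a)
E
```

```text
corners [[ 0.7353  0.0961]
 [ 0.6862 -0.1603]
 [ 0.4141 -0.1097]
 [ 0.4603  0.1431]] o [ 0.5739747  -0.00769808] yaw ey 1.3856956615218305 ex -0.17655680682713085
yaw -0.18082873605009842
s_top [ 0.6612 -0.0133] board [0.0868 0.0102]
s_mid [ 0.5751 -0.0119] board [ 0.0018 -0.004 ]
s_low [ 0.4764 -0.0142] board [-0.0948 -0.0239]
cap [0.5387 0.0319] board [-0.0419  0.0326]
pil [ 0.6085 -0.0627] board [ 0.0438 -0.0479]
```

```bash
cat > go.py <<'E'
# prints shift (cm) and turn in present tool axes to reach board-frame x,y (mm), z (mm)
import sys, numpy as np
from scipy.spatial.transform import Rotation as R
from plant import state
b=np.load("b.npz");a=float(b["a"]);x,y,z=[float(v)/1000 for v in sys.argv[1:4]]
s=state();T=R.from_euler("xyz",s["tcp_rot"]);p=np.array(s["ee_pos"])
w=np.r_[b["o"]+[x*np.cos(a)-y*np.sin(a),x*np.sin(a)+y*np.cos(a)],z]
G=R.from_euler("xyz",[np.pi,0,a+np.pi/2])
print("t",round(s["time"],2),"world",w.round(4),"shift",(T.inv().apply(w-p)*100).round(2),"turn",(T.inv()*G).as_rotvec().round(4))
E
python3 go.py -95 -66 150
```

```text
t 0.15 world [ 0.4687 -0.0555  0.15  ] shift [ 43.97 -45.32   8.12] turn [-8.0000e-04 -5.0000e-04 -1.1361e+00]
```

```bash
python3 -m handwheel '[[[22,-22.7,2],[0,0,-0.57],0.1],[[22,-22.7,2],[0,0,-0.57],0.1],[[22,-22.7,2],[0,0,-0.57],0.1],[[22,-22.7,2],[0,0,-0.57],0.1],[[44,-45.3,8.1],[0,0,-1.136],0.1],[[44,-45.3,8.1],[0,0,-1.136],0.1],[[44,-45.3,8.1],[0,0,-1.136],0.1],[[44,-45.3,8.1],[0,0,-1.136],0.1]]' 20; python3 go.py -95 -66 150
```

```text
time: 0.82
ee_pos: [0.3209, -0.3152, 0.1956]
tcp_rot: [3.142, 0.0, 1.26]
ft_force: [1.5, -0.9, -0.4]
finger_gap: 0.099
grip_force: 0.0
t 0.82 world [ 0.4687 -0.0555  0.15  ] shift [29.24  6.12  4.55] turn [ 0.      0.0004 -0.1301]
```

```bash
python3 -m handwheel '[[[27,5.6,4.2],[0,0,-0.03],0.1],[[27,5.6,4.2],[0,0,-0.03],0.1],[[27,5.6,4.2],[0,0,-0.03],0.1],[[27,5.6,4.2],[0,0,-0.03],0.1],[[27,5.6,4.2],[0,0,-0.03],0.1],[[27,5.6,4.2],[0,0,-0.03],0.1],[[27,5.6,4.2],[0,0,-0.03],0.1],[[27,5.6,4.2],[0,0,-0.03],0.1]]' >/dev/null; python3 -m handwheel '[[[0,0,0],[0,0,0],0.1],[[0,0,0],[0,0,0],0.1],[[0,0,0],[0,0,0],0.1]]'; python3 go.py -95 -66 150
```

```text
time: 1.73
ee_pos: [0.4575, -0.079, 0.1538]
tcp_rot: [-3.141, 0.0, 1.282]
ft_force: [0.1, -0.6, 0.3]
finger_gap: 0.1
grip_force: 0.0
t 1.73 world [ 0.4687 -0.0555  0.15  ] shift [2.57 0.41 0.38] turn [-0.0002  0.0004 -0.1077]
```

```bash
python3 -m handwheel '[[[2.6,0.4,3],[0,0,-0.108],0.1],[[2.6,0.4,6.4],[0,0,-0.108],0.1],[[2.6,0.4,6.4],[0,0,-0.108],0.1],[[2.6,0.4,6.4],[0,0,-0.108],0.1],[[2.6,0.4,6.4],[0,0,-0.108],0.1],[[2.6,0.4,6.4],[0,0,-0.108],0.1]]'; python3 go.py -95 -66 35
python3 - <<'E'
from plant import optics
import cv2,numpy as np
w=optics.capture("wrist")["image"]; t=optics.capture("top")["image"][118:230,180:335]
t=cv2.resize(t,(531,384),interpolation=cv2.INTER_CUBIC)
o=np.vstack([w[:, :]]); cv2.imwrite("pics/m1.png",cv2.resize(np.hstack([w,t]),(800,295))[:,:,::-1])
E
```

```text
time: 2.23
ee_pos: [0.4697, -0.0551, 0.0915]
tcp_rot: [3.139, 0.0, 1.39]
ft_force: [0.0, 0.7, 0.1]
finger_gap: 0.103
grip_force: 0.0
t 2.23 world [ 0.4687 -0.0555  0.035 ] shift [-0.06 -0.11  5.65] turn [0.0021 0.0005 0.0001]
```

View pics/m1.png

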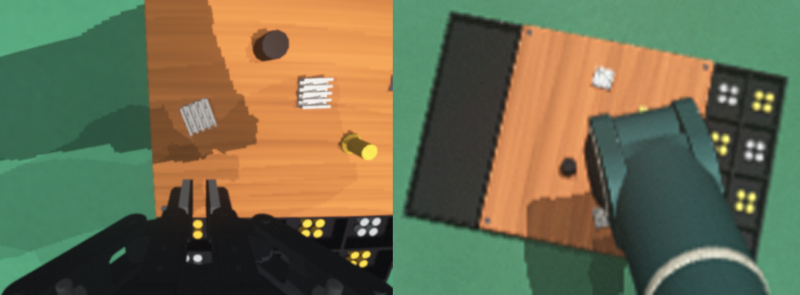

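Wrist view: the low sink is at (199,117), straight ahead of the fingers at about (200,183). The capacitor top is at (272,44), the mid sink at (316,93) and the pillar top at (371,152). I'll use these to check the rows.

```bash
python3 - <<'E'
from h import *
from plant import optics
c=optics.capture("wrist"); b=np.load("b.npz");a=float(b["a"]);Rb=np.array([[np.cos(a),-np.sin(a)],[np.sin(a),np.cos(a)]])
k=1043/800
for n,p,z in(("low",(199,117),.041),("mid",(316,92),.041),("cap top",(274,44),.06),("pil top",(369,153),.058)):
    print(n,(Rb.T@(ray(c,(p[0]*k,p[1]*k),z)-b["o"])*1000).round(1))
E
```

```text
low [-93.1 -23.7]
mid [ 2.9 -2.4]
cap top [-41.   31.5]
pil top [ 47.2 -49.5]
```

```bash
python3 -m handwheel '[[[0,0,3],[0,0,0],0.1],[[0,0,5],[0,0,0],0.1],[[0,0,5.6],[0,0,0],0.1],[[0,0,5.6],[0,0,0],0.1],[[0,0,5.6],[0,0,0],0.1]]'; python3 go.py -94 -66 35
```

```text
time: 2.8
ee_pos: [0.4694, -0.0541, 0.0346]
tcp_rot: [3.141, -0.0, 1.392]
ft_force: [1.0, 0.4, 1.7]
finger_gap: 0.103
grip_force: 0.0
t 2.8 world [ 0.4696 -0.0557  0.035 ] shift [-0.16  0.05 -0.04] turn [ 0.0003 -0.0001  0.0019]
```

```bash
python3 -m handwheel '[[[1.2,0,0],[0,0,0],0.1],[[2.4,0,0],[0,0,0],0.1],[[3.6,0,0],[0,0,0],0.1],[[4.8,0,0],[0,0,0],0.1],[[6,0,0],[0,0,0],0.1],[[7.2,0,0],[0,0,0],0.1],[[8.4,0,0],[0,0,0],0.1],[[9.6,0,0],[0,0,0],0.1]]';python3 -m handwheel '[[[1.1,0,0],[0,0,0],0.1],[[2.2,0,0],[0,0,0],0.1],[[3.3,0,0],[0,0,0],0.1],[[4.4,0,0],[0,0,0],0.1]]'; python3 go.py -94 142 35
python3 - <<'E'
from plant import optics
import cv2,numpy as np
w=optics.capture("wrist")["image"]; t=optics.capture("side")["image"][140:270,150:330]
t=cv2.resize(t,(531,384),interpolation=cv2.INTER_CUBIC)
cv2.imwrite("pics/m2.png",cv2.resize(np.hstack([w,t]),(800,295))[:,:,::-1])
E
```

```text
time: 3.47
ee_pos: [0.4866, 0.0413, 0.0342]
tcp_rot: [3.141, -0.0, 1.392]
ft_force: [-0.3, -0.8, -0.8]
finger_gap: 0.102
grip_force: 0.1
time: 3.8
ee_pos: [0.4941, 0.0847, 0.0338]
tcp_rot: [-3.141, -0.0, 1.392]
ft_force: [0.6, -0.1, 1.0]
finger_gap: 0.099
grip_force: 0.1
t 3.8 world [0.507  0.1489 0.035 ] shift [ 6.55  0.13 -0.12] turn [-0.0002 -0.      0.0018]
```

View pics/m2.png

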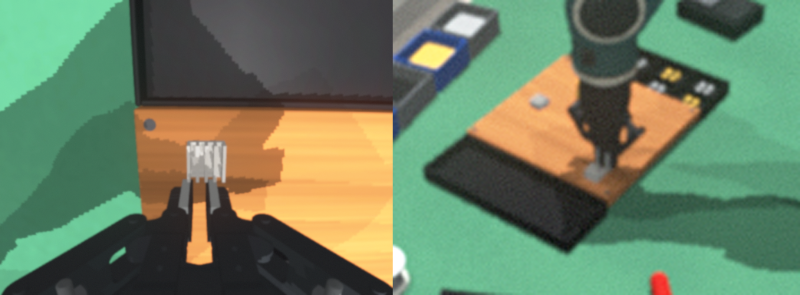

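The sink sits square on the fingers at (206,160), heading for the tray edge at row 105. I'll keep pushing it over the end.

```bash
python3 -m handwheel '[[[1,0,-0.1],[0,0,0],0.1],[[2,0,-0.1],[0,0,0],0.1],[[3,0,-0.1],[0,0,0],0.1],[[4,0,-0.1],[0,0,0],0.1],[[5,0,-0.1],[0,0,0],0.1],[[6,0,-0.1],[0,0,0],0.1],[[6.8,0,-0.1],[0,0,0],0.1],[[6.8,0,-0.1],[0,0,0],0.1]]';python3 -m handwheel '[[[0,0,-3],[0,0,0],0.1],[[0,0,-6],[0,0,0],0.1],[[0,0,-6],[0,0,0],0.1],[[0,0,-6],[0,0,0],0.1]]'; python3 go.py 2.5 -46 95
python3 - <<'E'
from plant import optics
import cv2,numpy as np
w=optics.capture("wrist")["image"]; t=optics.capture("side")["image"][140:270,150:330]
t=cv2.resize(t,(531,384),interpolation=cv2.INTER_CUBIC)
cv2.imwrite("pics/m3.png",cv2.resize(np.hstack([w,t]),(800,295))[:,:,::-1])
E
```

```text
time: 4.57
ee_pos: [0.5062, 0.1526, 0.0349]
tcp_rot: [3.141, -0.001, 1.394]
ft_force: [-0.6, 0.0, -0.4]
finger_gap: 0.101
grip_force: 0.0
time: 4.9
ee_pos: [0.5069, 0.1503, 0.0961]
tcp_rot: [3.139, -0.001, 1.391]
ft_force: [-1.4, 0.2, -0.1]
finger_gap: 0.102
grip_force: 0.0
t 4.9 world [ 0.5682 -0.0534  0.095 ] shift [-18.95   9.66   0.12] turn [ 0.0024 -0.0006  0.0012]
```

View pics/m3.png

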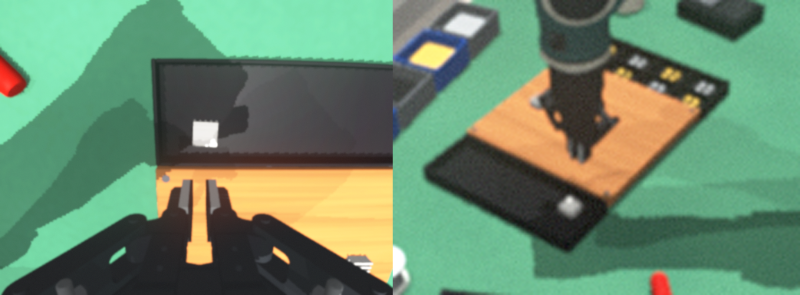

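The first sink is in the tray at (205,135). The mid sink is next.

```bash
python3 -m handwheel '[[[-19,9.6,0],[0,0,0],0.1],[[-19,9.6,0],[0,0,0],0.1],[[-19,9.6,0],[0,0,0],0.1],[[-19,9.6,0],[0,0,0],0.1],[[-19,9.6,0],[0,0,0],0.1],[[-19,9.6,0],[0,0,0],0.1],[[-19,9.6,0],[0,0,0],0.1],[[-19,9.6,0],[0,0,0],0.1]]'; python3 go.py 2.5 -46 35
```

```text
time: 5.67
ee_pos: [0.566, -0.0535, 0.0937]
tcp_rot: [-3.14, -0.0, 1.391]
ft_force: [-0.1, 0.8, 0.1]
finger_gap: 0.097
grip_force: 0.0
t 5.67 world [ 0.5682 -0.0534  0.035 ] shift [0.05 0.22 5.87] turn [-0.0019 -0.0002  0.0011]
```

```bash
python3 -m handwheel '[[[0,0.2,3],[0,0,0],0.1],[[0,0.2,5],[0,0,0],0.1],[[0,0.2,5.9],[0,0,0],0.1],[[0,0.2,5.9],[0,0,0],0.1],[[0,0.2,5.9],[0,0,0],0.1],[[0,0.2,5.9],[0,0,0],0.1]]'; python3 go.py 2.5 142 35
```

```text
time: 6.17
ee_pos: [0.5692, -0.0533, 0.0368]
tcp_rot: [3.141, -0.0, 1.393]
ft_force: [-0.7, 0.3, 0.3]
finger_gap: 0.1
grip_force: 0.0
t 6.17 world [0.602  0.1315 0.035 ] shift [18.78 -0.06  0.19] turn [ 0.001  -0.0003  0.0026]
```

```bash
python3 -m handwheel '[[[1.2,0,0],[0,0,0],0.1],[[2.4,0,0],[0,0,0],0.1],[[3.6,0,0],[0,0,0],0.1],[[4.8,0,0],[0,0,0],0.1],[[6,0,0],[0,0,0],0.1],[[7.2,0,0],[0,0,0],0.1],[[8.4,0,0],[0,0,0],0.1],[[9.4,0,0],[0,0,0],0.1]]'; python3 go.py 2.5 142 35
python3 - <<'E'
from plant import optics
import cv2,numpy as np
w=optics.capture("wrist")["image"]; t=optics.capture("side")["image"][140:270,150:330]
t=cv2.resize(t,(531,384),interpolation=cv2.INTER_CUBIC)
cv2.imwrite("pics/m4.png",cv2.resize(np.hstack([w,t]),(800,295))[:,:,::-1])
E
```

```text
time: 6.83
ee_pos: [0.5856, 0.0403, 0.0358]
tcp_rot: [-3.142, -0.0, 1.393]
ft_force: [-0.7, -0.1, 0.4]
finger_gap: 0.106
grip_force: 0.1
t 6.83 world [0.602  0.1315 0.035 ] shift [ 9.26 -0.01  0.08] turn [-0.0001 -0.0003  0.0026]
```

View pics/m4.png

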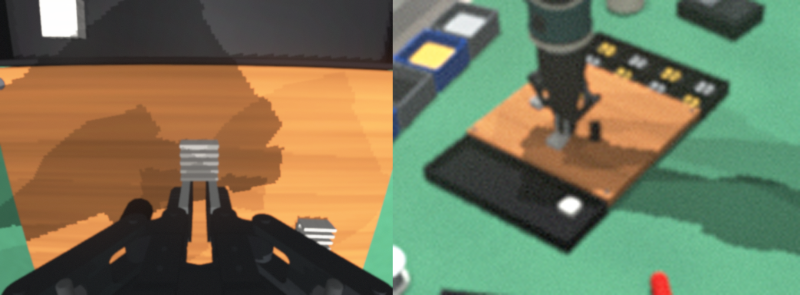

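The mid sink is square on the fingers at (199,160), and the side view shows the capacitor still standing at (595,130). I'll carry on.

```bash
python3 -m handwheel '[[[1.2,0,0],[0,0,0],0.1],[[2.4,0,0],[0,0,0],0.1],[[3.6,0,0],[0,0,0],0.1],[[4.8,0,0],[0,0,0],0.1],[[6,0,0],[0,0,0],0.1],[[7.1,0,0],[0,0,0],0.1],[[8.2,0,0],[0,0,0],0.1],[[9.3,0,0],[0,0,0],0.1]]';python3 -m handwheel '[[[0,0,0],[0,0,0],0.1],[[0,0,-3],[0,0,0],0.1],[[0,0,-6],[0,0,0],0.1],[[0,0,-6],[0,0,0],0.1],[[0,0,-6],[0,0,0],0.1]]'; python3 go.py 88 -32 95
```

```text
time: 7.6
ee_pos: [0.6021, 0.1313, 0.0357]
tcp_rot: [-3.141, -0.0, 1.392]
ft_force: [-0.2, -0.1, 0.2]
finger_gap: 0.104
grip_force: 0.0
time: 8.02
ee_pos: [0.6029, 0.1298, 0.0973]
tcp_rot: [3.139, -0.001, 1.391]
ft_force: [0.4, -0.1, -0.3]
finger_gap: 0.098
grip_force: 0.0
t 8.02 world [ 0.6548 -0.055   0.095 ] shift [-17.26   8.4    0.24] turn [ 0.0027 -0.0006  0.0012]
```

```bash
python3 -m handwheel '[[[-17.3,8.5,0],[0,0,0],0.1],[[-17.3,8.5,0],[0,0,0],0.1],[[-17.3,8.5,0],[0,0,0],0.1],[[-17.3,8.5,0],[0,0,0],0.1],[[-17.3,8.5,0],[0,0,0],0.1],[[-17.3,8.5,0],[0,0,0],0.1],[[-17.3,8.5,0],[0,0,0],0.1],[[-17.3,8.5,0],[0,0,0],0.1]]'; python3 go.py 88 -32 35
python3 - <<'E'
from plant import optics
import cv2,numpy as np
w=optics.capture("wrist")["image"]; t=optics.capture("side")["image"][140:270,150:330]
t=cv2.resize(t,(531,384),interpolation=cv2.INTER_CUBIC)
cv2.imwrite("pics/m5.png",cv2.resize(np.hstack([w,t]),(800,295))[:,:,::-1])
E
```

```text
time: 8.68
ee_pos: [0.6543, -0.0547, 0.0949]
tcp_rot: [-3.14, -0.0, 1.392]
ft_force: [-0.3, 0.5, -0.3]
finger_gap: 0.102
grip_force: 0.0
t 8.68 world [ 0.6548 -0.055   0.035 ] shift [-0.03  0.07  5.99] turn [-0.0014 -0.0004  0.0021]
```

View pics/m5.png

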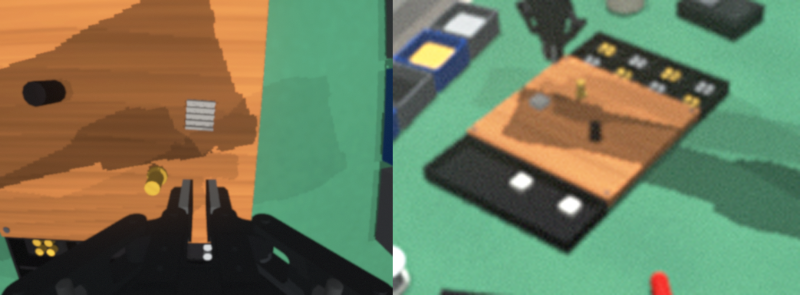

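Two sinks are in the tray, and the capacitor and pillar are standing. The third sink is at (201,116), centred ahead of the fingers. The pillar is at (153,182), left of them with about 20 mm to spare. I'll descend and sweep.

```bash
python3 -m handwheel '[[[0,0.1,3],[0,0,0],0.1],[[0,0.1,5],[0,0,0],0.1],[[0,0.1,5.9],[0,0,0],0.1],[[0,0.1,5.9],[0,0,0],0.1],[[0,0.1,5.9],[0,0,0],0.1],[[0,0.1,5.9],[0,0,0],0.1]]'; python3 go.py 88 142 35
```

```text
time: 9.28
ee_pos: [0.6565, -0.055, 0.0381]
tcp_rot: [3.14, -0.0, 1.392]
ft_force: [0.8, -0.1, 0.9]
finger_gap: 0.098
grip_force: 0.0
t 9.28 world [0.6861 0.1162 0.035 ] shift [17.37 -0.13  0.32] turn [ 0.0015 -0.0004  0.0022]
```

```bash
python3 -m handwheel '[[[1.2,0,0],[0,0,0],0.1],[[2.4,0,0],[0,0,0],0.1],[[3.6,0,0],[0,0,0],0.1],[[4.8,0,0],[0,0,0],0.1],[[6,0,0],[0,0,0],0.1],[[7.2,0,0],[0,0,0],0.1],[[8.4,0,0],[0,0,0],0.1],[[9.4,0,0],[0,0,0],0.1]]'; python3 go.py 88 142 35
```

```text
time: 9.95
ee_pos: [0.6727, 0.0389, 0.0368]
tcp_rot: [-3.141, -0.0, 1.393]
ft_force: [0.6, -0.8, 0.9]
finger_gap: 0.097
grip_force: 0.0
t 9.95 world [0.6861 0.1162 0.035 ] shift [ 7.84 -0.05  0.18] turn [-0.0002 -0.0004  0.0026]
```

```bash
python3 -m handwheel '[[[1.1,0,0],[0,0,0],0.1],[[2.2,0,0],[0,0,0],0.1],[[3.3,0,0],[0,0,0],0.1],[[4.4,0,0],[0,0,0],0.1],[[5.5,0,0],[0,0,0],0.1],[[6.6,0,0],[0,0,0],0.1],[[7.9,0,0],[0,0,0],0.1],[[7.9,0,0],[0,0,0],0.1]]';python3 -m handwheel '[[[0,0,-3],[0,0,0],0.1],[[0,0,-6],[0,0,0],0.1],[[0,0,-10],[0,0,0],0.1],[[0,0,-10],[0,0,0],0.1],[[0,0,-10],[0,0,0],0.1],[[0,0,-10],[0,0,0],0.1]]'
python3 - <<'E'
from plant import optics
import cv2,numpy as np
w=optics.capture("wrist")["image"]; t=optics.capture("side")["image"][140:270,150:330]
t=cv2.resize(t,(531,384),interpolation=cv2.INTER_CUBIC)
cv2.imwrite("pics/m6.png",cv2.resize(np.hstack([w,t]),(800,295))[:,:,::-1])
E
```

```text
time: 10.62
ee_pos: [0.6866, 0.1187, 0.0369]
tcp_rot: [-3.141, -0.002, 1.395]
ft_force: [-0.2, 1.3, 0.6]
finger_gap: 0.101
grip_force: 0.0
time: 11.12
ee_pos: [0.6865, 0.1145, 0.1365]
tcp_rot: [-3.142, 0.0, 1.391]
ft_force: [-0.2, -0.4, -0.5]
finger_gap: 0.104
grip_force: 0.0
```

View pics/m6.png

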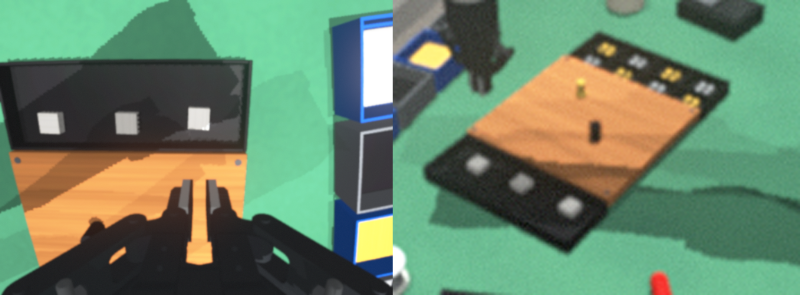

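All three sinks lie in the tray at (50,123), (126,123) and (199,119). The capacitor and pillar are upright, and the arm is clear.

```bash
python3 -c "
from plant import sign_off
print(sign_off())"
```

```text
the job is handed in; nothing more can be done
None
```

All three heat sinks are in the catch tray, pushed and never lifted; the capacitor and pillar are still standing, and I handed the job in just after 11 s on the robot's clock (no verdict was returned).

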